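Wedge the rocking tool chest

ROBOT

A 7-joint arm with a two-finger parallel gripper is mounted at the origin on the work surface. World frame = base frame: x ahead of the robot, y to its left, z up, the work surface at z = 0. Lengths are in m, angles in rad, forces in N, time in s.
With the tool pointing down it reaches from about 0.425 to 0.925 m from the base axis. Payload 6.8 kg.
Tool frame: the origin (TCP) lies midway between the tips of the shut fingers; the grasp point (between the pads) lies robot.tcp_to_grasp behind it (robot.tcp_to_grasp is the distance from the TCP to the grasp point, in m); z points along the fingers, y is the line along which they close (so a half turn about z gives the same grasp; the last joint's range is limited). The gripper opens to 88 mm and grips with 3 to 60 N. Pads are 20 mm wide; open, the fingers measure 115 mm over their backs; the gripper's body (75 mm by 178 mm) begins 61 mm behind the grasp point.
Start: joints at [1.067, 0.477, 0.022, 1.555, -0.011, 1.109, -0.083], TCP at [0.26, -0.623, 0.223] pointing down, gripper open.
Joint ranges: [-2.96, 2.96], [-0.34, 2.1], [-1.41, 1.46], [0.24, 2.44], [-1.37, 4.51], [0.17, 1.92], [-2.96, 2.96]. Speed limits (rad/s): [2.39, 2.39, 3.14, 3.14, 3.14, 3.14, 3.14].

INTERFACE

Orientations are given as a rotation vector (axis times angle).
In Python, from station import readout, cams, robot gives the robot as it stands. The module is installed in compiled form; this text tells all that it offers.
- The arm moves only by the tool drive_tool, never from a script. Its argument "series" is a list that holds one entry, the list of rows, each a list of 7 numbers: the shift along the tool's x, y, z in m, then the turn, a rotation vector about the tool's x, y, z in rad, then the closure, from -1 (fully open) to 1 (shut), so that 0 is half open. A call has 1 to 12 rows; each row is the pose to reach, as a shift and turn from the pose commanded when the call began, along the tool's axes at that moment; what a row does not reach only later rows make up. A row lasts 1/10 s, in which the tool goes at most 50 mm and 8.59 degrees, less where a joint would pass 70% of its speed; a pose out of reach is approached as far as the arm can. A call with a gripper value outside its range is refused whole. The fingers move at their own pace and stop on an object; "newtons" is the grip in N (left out, the last holds). Time passes only in rows, so rows that repeat a pose let the fingers close. It gives the time, the measured TCP pose, the force, the opening and the grip force at its end, in the units of the state.
- readout.observe(): the state, without advancing time (a new reading comes with each control period).
- cams.get_image(name): name is "scene" or "top" or "wrist"; returns the picture (480x640x3 uint8, red, green, blue); there is no depth.
- cams.get_calibration(name): a dict with "camera_matrix" (3x3 intrinsics, pixels), "k1" (the pictures are not rectified: a ray, as slopes to the right and down, at radius r is drawn at 1 + k1 r^2 times it, then the intrinsics apply), "eye" and "orientation" of the camera in the world. Camera axes: x right, y down, z forward; pixel columns grow to the right and rows downward; lengths in m; the calibration is good to about 2 mm. A picture is of the moment at which its call begins: read the wrist's pose just before it. get_calibration takes no time and is no camera call; for the wrist camera it gives the pose at the moment of the call.
- robot.sign_off(): hands the job in; it is judged then, once.
The state is a dict: "time_s": time; "q": joint angles; "dq": joint speeds; "effort": joint torques, N m; "position": TCP position; "orientation": TCP orientation; "wrist_force": force on the tool from outside, world axes, zero at the start; "moment": the same for the moment, N m; "finger_gap": finger opening in m; "grip_force": force on a finger pad.
Only numpy, scipy, OpenCV 4.12 (cv2) and the standard library are available. Lean on these libraries where they do the work, as an engineer would, in place of code of your own. Each camera call takes 0.05 s, during which the arm holds its last target. There are 200 camera calls.

TASK

The small wooden tool chest on the bench rocks because one of its feet is short. Press down on its steel corner plate above the short foot to feel it rock and let it come back, then push the loose wooden wedge, thin end first and without lifting it, under that foot just until it takes up the gap and the chest neither rocks nor is jacked out of level. Then press firmly on the same corner plate again and finish while still pressing, with the chest steady; do not shove the chest out of its place and leave the other things on the bench alone.

Things in the scene. Friction and masses are not known exactly. Their poses are not given: they have to be found in the camera images.
- chest: wooden tool chest, loose, about 2.5 kg: 200 x 200 mm, underside 35 mm and top 145 mm above the bench, drawer fronts on its +x face; origin: its centre at bench level, z up. Four round-soled feet, 28 mm across, at 80 mm either way from its centre in x and y. It stands level on three; the (+x,+y) foot is short. It rocks about the line through the (-x,+y) and (+x,-y) feet.
- foot (a point): point on the short foot's axis, level with the soles of the other feet (at bench height while the chest is level); the short foot's round sole hangs 5 to 11 mm above it (how much is not known). Moves with the chest, same axes.
- corner: steel plate 44 x 44 x 3 mm on the chest's top, right above the short foot (its like are on the other corners). Origin: centre of its underside; the face to press is 3 mm higher. Before wedging, 3 to 6 N on it tips the chest until the short foot meets the bench; let go, it comes back by itself.
- wedge: loose wooden wedge, 0.1 kg, lying flat: 120 mm along its x, 50 mm along its y, 3 mm high at the thin (+x) end rising evenly to 22 mm at the upright butt (-x end). Origin: centre of its underside. Starts off the chest's +y side, thin end roughly towards the short foot. Once it bears under the foot, pushing on takes 3 N or more and jacks the corner up; it does not slip back.
- offcut: plain rectangular block of the same pale wood, 120 x 50 x 22 mm, level top; a bystander, not the wedge (origin: centre of underside)
- wheel: black rubber caster wheel with wooden hub lying flat, 64 mm across, 24 mm high (origin: centre of underside); bystander
- square: try square lying flat: dark wooden stock 110 x 30 x 16 mm along its x, steel blade 36 mm wide reaching 190 mm along its +y (origin: centre of the stock's underside); bystander
- mallet: wooden mallet lying along its x; bystander
- glue: yellow glue bottle, 60 mm across, 150 mm tall (origin: centre of underside); bystander
- tape: yellow tape measure, 65 x 60 x 32 mm (origin: centre of underside); bystander
- screwdriver: wood-handled screwdriver lying along its x; bystander
Mind the look-alikes: they are no part of the job. Leave any red look-alike of the wedge alone.

How it is judged:
On the way, in this order (a step that is already met when the one before it is completed fails the run):
1. the corner plate is pressed and the chest is felt to rock (tips more than 1.5 degrees) (contact force between the fingers and corner above 1 N and angle between chest's own z axis and vertical above 0.026 rad), for 0.05 s.
2. the wedge is under the short foot and bears against it (x of foot in the frame of wedge between -0.058 and 0.058 m and y of foot in the frame of wedge between -0.024 and 0.024 m and contact force between wedge and chest above 0.3 N), for 0.1 s.
At the end, for the whole second after the job is handed in: Fingers still press the corner plate above the short foot (over 4 N); the chest is still, level within 0.8 degrees and within 30 mm of its start; the wedge lies flat on the bench, the foot's axis over it and the foot bearing on it (x of foot in the frame of wedge between -0.058 and 0.058 m and y of foot in the frame of wedge between -0.024 and 0.024 m and contact force between the fingers and corner above 4 N and contact force between wedge and chest above 0.5 N and angle between chest's own z axis and vertical below 0.014 rad and distance of chest from where it was at the start of the episode below 0.03 m and height (world z) of wedge below 0.01 m and linear speed of each of chest, wedge below 0.02 m/s); the arm keeps its last pose, push and grip.
It fails at once if the wedge is lifted off the bench or stood up (height (world z) of wedge above 0.012 m or angle between wedge's own z axis and vertical above 0.3 rad).
It fails at once if the chest is lifted or tipped far over (height (world z) of chest above 0.02 m or angle between chest's own z axis and vertical above 0.2 rad).
It fails at once if the chest is shoved more than 30 mm out of its place (distance of chest from where it was at the start of the episode above 0.03 m).
It fails at once if another thing on the bench is moved more than 30 mm (distance of any of offcut, wheel, square, mallet, glue, tape, screwdriver from where it was at the start of the episode above 0.03 m).
It also fails if it takes over 67 s, if anything falls off the work surface, if the arm or the gripper's body presses on something with over 40 N, if the wrist force passes 120 N, or if a joint passes its speed limit or range.

## Working session

There is one attempt and no reset: what is moved stays moved. The work goes in short steps, Python scripts to look and compute and a tool call to move; the robot and the scene stay as the last step left them, time stands still between calls to the robot, and variables do not carry over. Pictures are saved under pics/ and viewed, at most 10 in all, crops included, and the job is handed in when it is done.

Besides the shell and the picture viewer there is one more tool, called after "Request:" by a JSON object that holds its "name" and its "arguments". drive_tool: Moves the arm, as the interface text tells. Its arguments: {"type":"object","properties":{"series":{"type":"array","items":{"type":"array","items":{"type":"array","items":{"type":"number"}}}},"newtons":{"type":"number"}},"required":["series"]}

```bash
mkdir -p pics; cat > h.py <<'E'
import numpy as np, cv2
from scipy.spatial.transform import Rotation as R
from station import readout, cams, robot
def cal(n):
    c=cams.get_calibration(n); o=np.array(c["orientation"],float)
    Rm=R.from_rotvec(o).as_matrix() if o.size==3 else o.reshape(3,3)
    return np.array(c["camera_matrix"]),c["k1"],np.array(c["eye"]),Rm
def ray(c,u,v):
    K,k,e,Rm=c; d=np.array([(u-K[0,2])/K[0,0],(v-K[1,2])/K[1,1]]);p=d.copy()
    for _ in range(30): p=d/(1+k*(p@p))
    return e,Rm@np.array([p[0],p[1],1])
def onz(c,u,v,z):
    e,d=ray(c,u,v); return e+d*(z-e[2])/d[2]
def proj(c,P):
    K,k,e,Rm=c; q=Rm.T@(np.array(P)-e); p=q[:2]/q[2]; p=p*(1+k*(p@p)); return K[:2,:2]@p+K[:2,2]
def save(n,f):
    im=cams.get_image(n); cv2.imwrite(f"pics/{f}.png",im[:,:,::-1]); return im
E
python3 - <<'E'
from h import *
print(readout.observe()); print(robot.tcp_to_grasp)
for n in("top","scene"):
    print(n,cams.get_calibration(n)); save(n,n+"0")
E
```

```text
{'time_s': 0.0, 'q': array([ 1.06691331,  0.47776634,  0.02236767,  1.55644237, -0.01148418,
        1.10932026, -0.08309917]), 'dq': array([ 0.00141747,  0.00137116,  0.00061727,  0.00102675, -0.00050353,
       -0.0009694 ,  0.00088434]), 'effort': array([ 1.38190167e-03, -5.82850456e+01,  1.53510220e+00, -2.72610766e+01,
       -5.43295720e-02,  1.69609382e-02,  1.03930170e-04]), 'position': array([ 0.25996391, -0.62227367,  0.22170876]), 'orientation': array([-3.07857739e+00, -6.17311148e-01,  8.02584437e-04]), 'wrist_force': array([0.20458053, 0.32057416, 0.25404499]), 'moment': array([-0.01194648, -0.01023748, -0.00781173]), 'grip_force': 0.0, 'finger_gap': 0.08779338411703376}
0.0187
top {'camera_matrix': array([[570.86349523,   0.        , 309.37278684],
       [  0.        , 570.86349523, 242.72667512],
       [  0.        ,   0.        ,   1.        ]]), 'k1': -0.09753268444465575, 'eye': array([0.37151241, 0.00886326, 1.37570484]), 'orientation': array([-2.14453135,  2.17954882, -0.10068858])}
scene {'camera_matrix': array([[454.79325874,   0.        , 325.58673109],
       [  0.        , 454.79325874, 243.23338761],
       [  0.        ,   0.        ,   1.        ]]), 'k1': 0.022127228860113875, 'eye': array([1.45670437, 0.06382829, 0.80967187]), 'orientation': array([-1.60543173, -1.69368262,  0.84838582])}
```

View pics/top0.png

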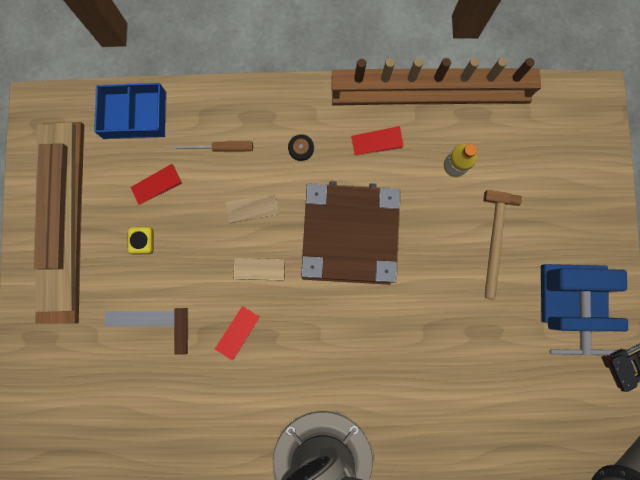

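View pics/scene0.png

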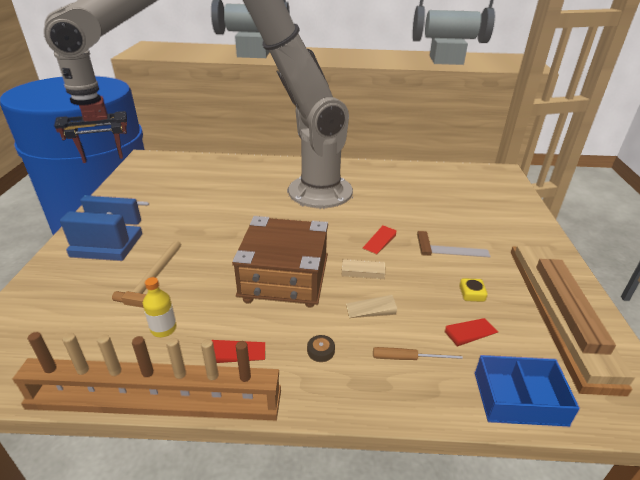

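The top view shows the chest around (350,235), its (+x,+y) plate at (316,194), the wedge at (252,209) and the offcut at (259,269). The drawer knobs point up in the image, which is +x. I'll enlarge it for corner pixels.

```bash
python3 - <<'E'
from h import *
a=cv2.imread("pics/top0.png")[175:295,215:410]; cv2.imwrite("pics/c1.png",cv2.resize(a,None,fx=4,fy=4,interpolation=cv2.INTER_CUBIC))
a=cv2.imread("pics/scene0.png")[210:330,230:410]; cv2.imwrite("pics/c2.png",cv2.resize(a,None,fx=4,fy=4,interpolation=cv2.INTER_CUBIC))
E
```

```text
(no output)
```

View pics/c1.png

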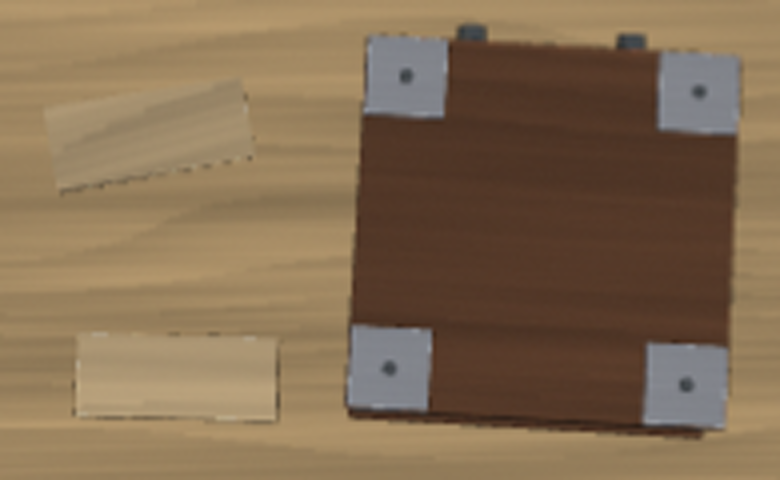

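View pics/c2.png

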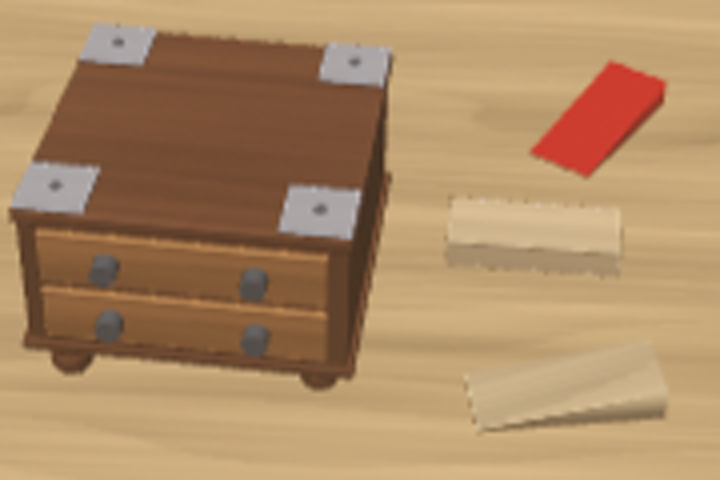

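```bash
python3 - <<'E'
from h import *
T=cal("top");S=cal("scene")
t=lambda c,z:onz(T,(c[0]+.5)/4-.5+215,(c[1]+.5)/4-.5+175,z)[:2].round(4)
s=lambda c,z:onz(S,(c[0]+.5)/4-.5+230,(c[1]+.5)/4-.5+210,z)[:2].round(4)
n=["++","+-","-+","--"]
for k,c,d in zip(n,[(406,76),(699,92),(390,369),(686,385)],[(319,210),(55,186),(354,62),(118,43)]): print(k,t(c,.148),s(d,.148))
for k,c,z in [("thin+x",(241,80),.003),("thin-x",(254,158),.003),("butt+x",(45,108),.022),("butt-x",(61,191),.022)]: print(k,t(c,z))
for k,c,z in [("thin+x",(482,432),.0),("thin-x",(467,376),.003),("butt+x",(666,388),.022),("butt-x",(650,343),.022),("butt+x0",(664,416),0)]: print("S",k,s(c,z))
for c in [(78,333),(278,338),(277,422),(76,415)]: print("off",t(c,.022))
print("wheel",onz(T,301,147,.024),"scr",onz(T,232,146,.02))
print(R.from_rotvec(readout.observe()["orientation"]).as_matrix().round(3))
E
```

```text
++ [0.6082 0.0057] [0.6115 0.0042]
+- [ 0.5967 -0.154 ] [ 0.5993 -0.1546]
-+ [0.4483 0.0171] [0.4513 0.0159]
-- [ 0.4369 -0.1421] [ 0.4402 -0.1426]
thin+x [0.6355 0.1062]
thin-x [0.5872 0.0987]
butt+x [0.617  0.2235]
butt-x [0.5663 0.2138]
S thin+x [0.6393 0.1081]
S thin-x [0.5925 0.0984]
S butt+x [0.6155 0.2221]
S butt-x [0.5742 0.2153]
S butt+x0 [0.6177 0.2231]
off [0.4806 0.2036]
off [0.4757 0.0842]
off [0.4258 0.0854]
off [0.4317 0.205 ]
wheel [0.74798655 0.04022448 0.024     ] scr [0.75526253 0.20917931 0.02      ]
[[ 0.923  0.386 -0.001]
 [ 0.386 -0.923  0.001]
 [-0.    -0.002 -1.   ]]
```

Request:
{"name": "drive_tool", "arguments": {"series": [[[0.04,-0.03,-0.03,0,0,-0.09,1],[0.565,-0.444,-0.03,0,0,-1.1,1],[0.565,-0.444,-0.03,0,0,-1.1,1],[0.565,-0.444,-0.03,0,0,-1.1,1],[0.565,-0.444,-0.03,0,0,-1.1,1],[0.565,-0.444,-0.03,0,0,-1.1,1],[0.565,-0.444,-0.03,0,0,-1.1,1],[0.565,-0.444,-0.03,0,0,-1.1,1],[0.565,-0.444,-0.03,0,0,-1.1,1],[0.565,-0.444,-0.03,0,0,-1.1,1],[0.565,-0.444,-0.03,0,0,-1.1,1],[0.565,-0.444,-0.03,0,0,-1.1,1]]], "newtons": 20}}

```text
time_s: 1.3
position: [0.5497, -0.1035, 0.2517]
orientation: [-2.304, -2.136, 0.001]
wrist_force: [0.7, -0.1, -0.1]
finger_gap: 0.0003
grip_force: 0.0
```

Request:
{"name": "drive_tool", "arguments": {"series": [[[0.11,0.05,0.06,0,0,0,1],[0.11,0.05,0.06,0,0,0,1],[0.11,0.05,0.06,0,0,0,1],[0.11,0.05,0.06,0,0,0,1],[0.11,0.05,0.06,0,0,0,1],[0.11,0.05,0.06,0,0,0,1]]]}}

```text
time_s: 1.9
position: [0.6072, -0.001, 0.1921]
orientation: [2.305, 2.134, -0.001]
wrist_force: [0.5, -0.1, 0.0]
finger_gap: 0.0006
grip_force: 0.0
```

```bash
cat >> h.py <<'E'
def st(tgt=None):
    o=readout.observe(); M=R.from_rotvec(o["orientation"]).as_matrix()
    print(o["time_s"],"pos",o["position"].round(4),"F",o["wrist_force"].round(2),"gap",round(o["finger_gap"],4),"yang",np.degrees(np.arctan2(M[1,1],M[0,1])).round(2),"tilt",M[:,2].round(3))
    if tgt is not None: print("shift",(M.T@(np.array(tgt)-o["position"])).round(4))
E
python3 -c "
from h import *
st([.61,.005,.155])"
```

```text
1.9 pos [ 0.6072 -0.001   0.1921] F [ 0.53 -0.12  0.01] gap 0.0006 yang -4.41 tilt [-0.    -0.001 -1.   ]
shift [0.0062 0.0023 0.0371]
```

Request:
{"name": "drive_tool", "arguments": {"series": [[[0.006,0.002,0.03,0,0,0,1],[0.006,0.002,0.038,0,0,0,1],[0.006,0.002,0.042,0,0,0,1],[0.006,0.002,0.044,0,0,0,1],[0.006,0.002,0.046,0,0,0,1]]]}}

```text
time_s: 2.4
position: [0.6107, 0.0062, 0.1472]
orientation: [2.303, 2.135, 0.003]
wrist_force: [0.5, 0.1, 5.4]
finger_gap: 0.0006
grip_force: 2.8
```

Request:
{"name": "drive_tool", "arguments": {"series": [[[0,0,0.001,0,0,0,1],[0,0,0.002,0,0,0,1],[0,0,0.002,0,0,0,1]]]}}

```text
time_s: 2.7
position: [0.6119, 0.0072, 0.1459]
orientation: [2.301, 2.135, 0.006]
wrist_force: [1.4, 0.7, 6.6]
finger_gap: 0.0004
grip_force: 3.0
```

Request:
{"name": "drive_tool", "arguments": {"series": [[[0,0,0.001,0,0,0,1],[0,0,0.002,0,0,0,1],[0,0,0.002,0,0,0,1]]]}}

```text
time_s: 3.0
position: [0.6129, 0.0081, 0.1447]
orientation: [2.3, 2.135, 0.01]
wrist_force: [3.0, 2.5, 7.7]
finger_gap: 0.0005
grip_force: 4.1
```

Request:
{"name": "drive_tool", "arguments": {"series": [[[0.002,0.002,0.001,0,0,0,1],[0.003,0.003,0.002,0,0,0,1],[0.003,0.003,0.002,0,0,0,1]]]}}

```text
time_s: 3.3
position: [0.6155, 0.0103, 0.1421]
orientation: [2.301, 2.135, 0.008]
wrist_force: [1.3, 0.9, 6.3]
finger_gap: 0.0006
grip_force: 3.2
```

Request:
{"name": "drive_tool", "arguments": {"series": [[[0.001,0.001,0.001,0,0,0,1],[0.002,0.002,0.002,0,0,0,1],[0.002,0.002,0.002,0,0,0,1]]]}}

```text
time_s: 3.6
position: [0.6168, 0.0114, 0.1408]
orientation: [2.301, 2.134, 0.004]
wrist_force: [-3.1, -0.5, 13.5]
finger_gap: 0.0008
grip_force: 6.6
```

Request:
{"name": "drive_tool", "arguments": {"series": [[[0.001,0.001,0.001,0,0,0,1],[0.002,0.002,0.002,0,0,0,1],[0.002,0.002,0.002,0,0,0,1]]]}}

```text
time_s: 3.9
position: [0.6175, 0.0118, 0.1402]
orientation: [2.302, 2.133, -0.002]
wrist_force: [-12.2, -3.3, 27.5]
finger_gap: 0.0007
grip_force: 13.7
```

Bottoms out at z≈0.141 from 0.148, so the gap is about 7 mm. I'll release now and go to the wedge.

Request:
{"name": "drive_tool", "arguments": {"series": [[[-0.003,-0.004,-0.005,0,0,0,1],[-0.006,-0.006,-0.009,0,0,0,1],[-0.008,-0.007,-0.012,0,0,0,1],[-0.008,-0.007,-0.03,0,0,0,1],[-0.008,-0.007,-0.06,0,0,0,1],[0.05,-0.007,-0.06,0,0,0,1],[0.1,-0.007,-0.06,0,0,-0.14,1],[0.15,-0.008,-0.06,0,0,-0.24,0.5],[0.19,-0.015,-0.06,0,0,-0.24,0],[0.19,-0.015,-0.06,0,0,-0.24,-0.6],[0.19,-0.015,-0.06,0,0,-0.24,-0.6]]]}}

```text
time_s: 5.0
position: [0.6158, 0.2052, 0.1953]
orientation: [-2.026, -2.399, 0.001]
wrist_force: [1.0, -0.8, -0.5]
finger_gap: 0.0289
grip_force: 0.0
```

```bash
python3 -c "
from h import *
st([.5955,.2075,.10])
save('top','t1');save('scene','s1')
a=cv2.imread('pics/t1.png')[175:295,215:410];b=cv2.imread('pics/top0.png')[175:295,215:410]
cv2.imwrite('pics/c3.png',cv2.resize(a,None,fx=4,fy=4,interpolation=cv2.INTER_CUBIC))
"
```

```text
5.0 pos [0.6158 0.2052 0.1953] F [ 1.04 -0.79 -0.48] gap 0.0289 yang 9.64 tilt [-0.001  0.    -1.   ]
shift [ 0.0056 -0.0196  0.0953]
```

View pics/c3.png

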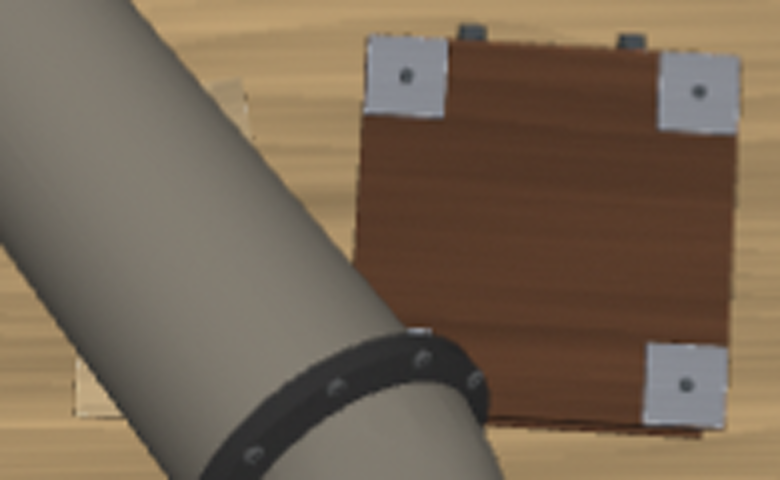

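Request:
{"name": "drive_tool", "arguments": {"series": [[[0.008,-0.018,0.04,0,0,0,-0.6],[0.008,-0.018,0.08,0,0,0,-0.6],[0.008,-0.018,0.12,0,0,0,-0.6],[0.008,-0.018,0.14,0,0,0,-0.6],[0.008,-0.018,0.14,0,0,0,-0.6],[0.008,-0.018,0.14,0,0,0,-0.6]]]}}

```text
time_s: 5.7
position: [0.5983, 0.2071, 0.0563]
orientation: [2.033, 2.394, -0.0]
wrist_force: [0.3, 1.0, 1.3]
finger_gap: 0.0701
grip_force: 0.0
```

```bash
python3 -c "
from h import *
st([.597,.210,.008])
save('wrist','w1')
c=cal('wrist')
for P in [(.6137,.1028,.003),(.5945,.2186,.022),(.5663,.2138,.022),(.6165,.223,.022)]: print(proj(c,P).round(0))
"
```

```text
5.7 pos [0.5983 0.2071 0.0563] F [0.33 1.01 1.29] gap 0.0701 yang 9.32 tilt [ 0. -0. -1.]
shift [ 0.0031 -0.0008  0.0483]
[310. 411.]
[309. 258.]
[256. 258.]
[350. 256.]
```

View pics/w1.png

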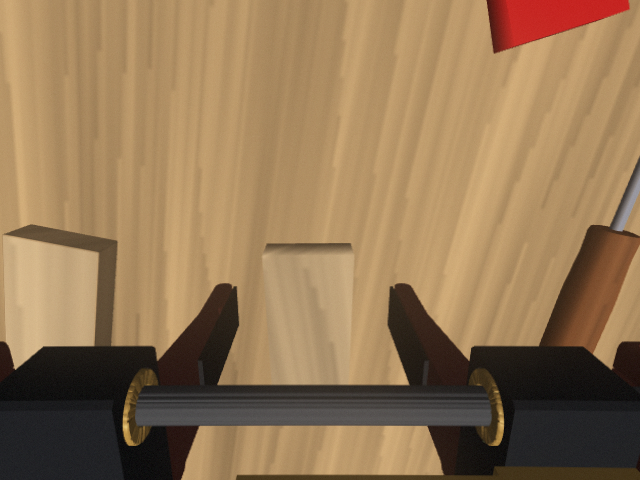

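The butt's top edge at (308,253) is centred between the fingertips (228 and 400), so I'll descend and grip.

Request:
{"name": "drive_tool", "arguments": {"series": [[[0.004,-0.001,0.02,0,0,0,-0.6],[0.004,-0.001,0.036,0,0,0,-0.6],[0.004,-0.001,0.045,0,0,0,-0.6],[0.004,-0.001,0.048,0,0,0,-0.6],[0.004,-0.001,0.048,0,0,0,-0.3],[0.004,-0.001,0.048,0,0,0,0.1],[0.004,-0.001,0.048,0,0,0,0.4],[0.004,-0.001,0.048,0,0,0,0.4],[0.004,-0.001,0.048,0,0,0,0.4]]], "newtons": 15}}

```text
time_s: 6.65
position: [0.5963, 0.2125, 0.0085]
orientation: [2.031, 2.397, 0.001]
wrist_force: [-0.1, 0.3, 3.9]
finger_gap: 0.0498
grip_force: 15.0
```

```bash
python3 -c "
from h import *
st([.612,.14,.008])
"
```

```text
6.65 pos [0.5963 0.2125 0.0085] F [-0.13  0.35  3.87] gap 0.0498 yang 9.45 tilt [ 0.001  0.    -1.   ]
shift [-0.0741  0.0036  0.0005]
```

Request:
{"name": "drive_tool", "arguments": {"series": [[[-0.005,0.004,0,0,0,0.04,0.4],[-0.01,0.008,0,0,0,0.08,0.4],[-0.014,0.012,0,0,0,0.12,0.4],[-0.018,0.016,0,0,0,0.16,0.4],[-0.022,0.02,0,0,0,0.2,0.4],[-0.027,0.023,0,0,0,0.236,0.4],[-0.027,0.023,0,0,0,0.236,0.4],[-0.027,0.023,0,0,0,0.236,0.4]]]}}

```text
time_s: 7.45
position: [0.6244, 0.1894, 0.0085]
orientation: [2.301, 2.138, 0.003]
wrist_force: [1.3, 1.0, 5.8]
finger_gap: 0.0497
grip_force: 15.0
```

```bash
python3 -c "
from h import *
st([.6205,.1505,.008])
save('scene','s2');save('top','t2')
a=cv2.imread('pics/s2.png')[210:330,230:410]
cv2.imwrite('pics/c4.png',cv2.resize(a,None,fx=4,fy=4,interpolation=cv2.INTER_CUBIC))
"
```

```text
7.45 pos [0.6244 0.1894 0.0085] F [1.27 0.99 5.79] gap 0.0497 yang -4.21 tilt [ 0.002  0.001 -1.   ]
shift [-0.039  -0.0011  0.0005]
```

View pics/c4.png

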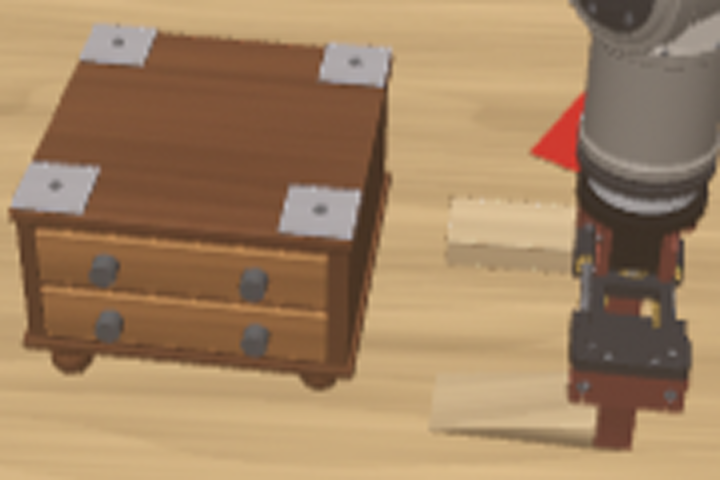

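The wedge is now in line with the foot, its thin end towards the chest at crop (432,405). Sliding it in.

Request:
{"name": "drive_tool", "arguments": {"series": [[[-0.008,-0.001,-0.0005,0,0,0,0.4],[-0.018,-0.001,-0.0005,0,0,0,0.4],[-0.028,-0.001,-0.0005,0,0,0,0.4],[-0.038,-0.001,-0.0005,0,0,0,0.4],[-0.048,-0.001,-0.0005,0,0,0,0.4],[-0.058,-0.001,-0.0005,0,0,0,0.4],[-0.064,-0.001,-0.0005,0,0,0,0.4],[-0.068,-0.001,-0.0005,0,0,0,0.4],[-0.068,-0.001,-0.0005,0,0,0,0.4]]]}}

```text
time_s: 8.45
position: [0.6174, 0.1204, 0.0085]
orientation: [2.299, 2.14, -0.001]
wrist_force: [0.9, -0.2, 6.4]
finger_gap: 0.0498
grip_force: 15.0
```

Request:
{"name": "drive_tool", "arguments": {"series": [[[-0.002,0,0,0,0,0,0.4],[-0.004,0,0,0,0,0,0.4],[-0.006,0,0,0,0,0,0.4],[-0.006,0,0,0,0,0,0.4]]]}}

```text
time_s: 8.85
position: [0.6169, 0.1158, 0.0085]
orientation: [-2.299, -2.141, -0.0]
wrist_force: [0.6, 3.7, 6.5]
finger_gap: 0.0498
grip_force: 15.0
```

Request:
{"name": "drive_tool", "arguments": {"series": [[[-0.002,0,0,0,0,0,0.4],[-0.004,0,0,0,0,0,0.4],[-0.004,0,0,0,0,0,0.4]]]}}

```text
time_s: 9.15
position: [0.6166, 0.1117, 0.0085]
orientation: [2.299, 2.141, 0.0]
wrist_force: [0.1, 2.4, 5.6]
finger_gap: 0.0498
grip_force: 15.0
```

Request:
{"name": "drive_tool", "arguments": {"series": [[[-0.002,0,0,0,0,0,0.4],[-0.004,0,0,0,0,0,0.4],[-0.004,0,0,0,0,0,0.4]]]}}

```text
time_s: 9.45
position: [0.6163, 0.1077, 0.0085]
orientation: [2.299, 2.141, 0.0]
wrist_force: [1.0, 3.0, 5.2]
finger_gap: 0.0497
grip_force: 15.0
```

Request:
{"name": "drive_tool", "arguments": {"series": [[[-0.002,0,0,0,0,0,0.4],[-0.004,0,0,0,0,0,0.4],[-0.004,0,0,0,0,0,0.4]]]}}

```text
time_s: 9.75
position: [0.616, 0.1036, 0.0085]
orientation: [2.299, 2.141, 0.0]
wrist_force: [0.3, 2.9, 5.8]
finger_gap: 0.0499
grip_force: 15.0
```

Request:
{"name": "drive_tool", "arguments": {"series": [[[-0.002,0,0,0,0,0,0.4],[-0.004,0,0,0,0,0,0.4],[-0.004,0,0,0,0,0,0.4]]]}}

```text
time_s: 10.05
position: [0.6157, 0.0997, 0.0085]
orientation: [2.299, 2.141, 0.0]
wrist_force: [-0.5, 3.2, 5.7]
finger_gap: 0.0497
grip_force: 15.0
```

Request:
{"name": "drive_tool", "arguments": {"series": [[[-0.002,0,0,0,0,0,0.4],[-0.003,0,0,0,0,0,0.4],[-0.003,0,0,0,0,0,0.4]]]}}

```text
time_s: 10.35
position: [0.6155, 0.0968, 0.0085]
orientation: [-2.299, -2.141, -0.001]
wrist_force: [0.5, 3.2, 5.6]
finger_gap: 0.0499
grip_force: 15.0
```

Request:
{"name": "drive_tool", "arguments": {"series": [[[-0.002,0,0,0,0,0,0.4],[-0.003,0,0,0,0,0,0.4],[-0.003,0,0,0,0,0,0.4]]]}}

```text
time_s: 10.65
position: [0.6153, 0.0946, 0.0085]
orientation: [-2.298, -2.141, -0.002]
wrist_force: [-0.0, 4.8, 3.9]
finger_gap: 0.05
grip_force: 15.0
```

Request:
{"name": "drive_tool", "arguments": {"series": [[[-0.002,0,0,0,0,0,0.4],[-0.003,0,0,0,0,0,0.4],[-0.003,0,0,0,0,0,0.4]]]}}

```text
time_s: 10.95
position: [0.6151, 0.0929, 0.0085]
orientation: [-2.296, -2.142, -0.004]
wrist_force: [1.8, 7.1, 4.3]
finger_gap: 0.0498
grip_force: 15.0
```

Bearing force rose from 3 N to 7 N, so the wedge has taken up the gap. I'll let go, rise and press the plate.

Request:
{"name": "drive_tool", "arguments": {"series": [[[0,0,0,0,0,0,-0.2],[0,0,0,0,0,0,-0.5],[0,0,0,0,0,0,-0.5],[0,0,0,0,0,0,-0.5],[0.01,0,-0.03,0,0,0,-0.5],[0.02,0,-0.08,0,0,0,-0.5],[0.02,0,-0.13,0,0,0,0],[0.02,0,-0.18,0,0,0,1],[0.02,0,-0.19,0,0,0,1],[0.02,0,-0.19,0,0,0,1]]], "newtons": 20}}

```text
time_s: 11.95
position: [0.6176, 0.1107, 0.2006]
orientation: [2.298, 2.139, 0.005]
wrist_force: [-0.3, -0.2, -1.0]
finger_gap: 0.0371
grip_force: 0.0
```

```bash
python3 -c "
from h import *
st([.61,.005,.16])
save('scene','s3');save('top','t3')
a=cv2.imread('pics/s3.png')[210:330,230:410]; b=cv2.imread('pics/t3.png')[175:295,215:410]
cv2.imwrite('pics/c5.png',np.vstack([cv2.resize(a,(450,300),interpolation=cv2.INTER_CUBIC),cv2.resize(b,(450,277),interpolation=cv2.INTER_CUBIC)]))
"
```

```text
11.95 pos [0.6176 0.1107 0.2006] F [-0.31 -0.23 -1.04] gap 0.0371 yang -4.1 tilt [ 0.004  0.    -1.   ]
shift [-0.106  -0.0002  0.0406]
```

View pics/c5.png

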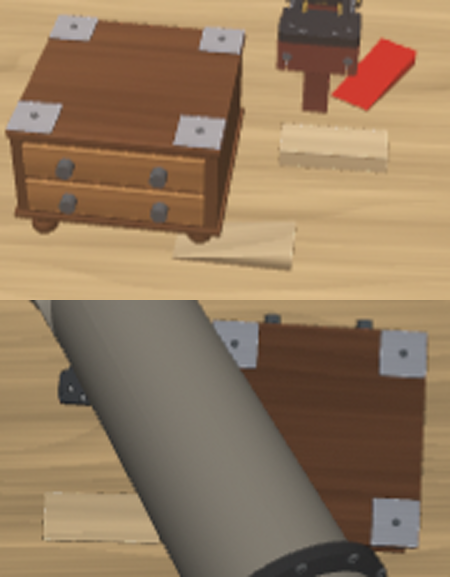

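The wedge lies under the short foot at about (200,238) and the chest is in place. Now the press.

Request:
{"name": "drive_tool", "arguments": {"series": [[[-0.03,0,0,0,0,0,1],[-0.07,0,0.01,0,0,0,1],[-0.105,0,0.02,0,0,0,1],[-0.106,0,0.035,0,0,0,1],[-0.106,0,0.046,0,0,0,1],[-0.106,0,0.05,0,0,0,1],[-0.106,0,0.052,0,0,0,1],[-0.106,0,0.052,0,0,0,1]]]}}

```text
time_s: 12.85
position: [0.6078, 0.0046, 0.1475]
orientation: [2.298, 2.142, -0.007]
wrist_force: [-9.7, -6.9, 22.3]
finger_gap: 0.0005
grip_force: 11.1
```

Request:
{"name": "drive_tool", "arguments": {"series": [[[0,0,0.001,0,0,0,1],[0,0,0.002,0,0,0,1],[0,0,0.002,0,0,0,1]]]}}

```text
time_s: 13.15
position: [0.608, 0.0047, 0.1473]
orientation: [2.297, 2.141, -0.006]
wrist_force: [-14.3, -7.6, 33.2]
finger_gap: 0.0
grip_force: 16.7
```

Request:
{"name": "drive_tool", "arguments": {"series": [[[-0.0005,-0.0005,-0.001,0,0,0,1],[-0.001,-0.001,-0.002,0,0,0,1],[-0.001,-0.001,-0.002,0,0,0,1],[-0.001,-0.001,-0.002,0,0,0,1],[-0.001,-0.001,-0.002,0,0,0,1]]]}}

```text
time_s: 13.65
position: [0.6076, 0.0044, 0.1476]
orientation: [2.297, 2.142, -0.003]
wrist_force: [-6.7, -5.0, 19.2]
finger_gap: 0.0004
grip_force: 9.5
```

```bash
python3 -c "
from h import *
st(); save('scene','s4')
g=lambda f:cv2.imread(f'pics/{f}.png',0).astype(np.float32)
a=g('scene0');S=cal('scene')
for n,c in {'--':(259.4,220.6),'-+':(318.4,225.4),'+-':(243.6,256.4)}.items():
    x,y=int(c[0]),int(c[1]);P=onz(S,*c,.148); w=(slice(y-9,y+10),slice(x-13,x+14))
    print(n,'px/mm z',((proj(S,P+[0,0,.001])-proj(S,P))).round(2),'xy',(proj(S,P+[.001,0,0])-proj(S,P)).round(2),(proj(S,P+[0,.001,0])-proj(S,P)).round(2))
    for f in('s1','s2','s3','s4'):
        m,_=cv2.findTransformECC(a[w],g(f)[w],np.eye(2,3,dtype=np.float32),cv2.MOTION_TRANSLATION) [::-1]if 0 else cv2.findTransformECC(a[w],g(f)[w],np.eye(2,3,dtype=np.float32),cv2.MOTION_TRANSLATION)[::-1]
        print(f,m[:,2].round(2))
"
```

```text
13.65 pos [0.6076 0.0044 0.1476] F [-6.71 -4.96 19.16] gap 0.0004 yang -3.99 tilt [-0.001 -0.002 -1.   ]
-- px/mm z [-0.02 -0.32] xy [-0.06  0.2 ] [0.37 0.02]
s1 [0.07 0.02]
s2 [0.07 0.01]
s3 [ 0.01 -0.01]
s4 [0.14 0.03]
-+ px/mm z [ 0.   -0.32] xy [-0.02  0.21] [0.38 0.02]
s1 [0.03 0.2 ]
s2 [0.04 0.2 ]
s3 [-0.03 -0.03]
s4 [14.34 -7.52]
+- px/mm z [-0.03 -0.33] xy [-0.08  0.25] [0.42 0.02]
s1 [-0.    0.01]
s2 [0.   0.01]
s3 [-0.04 -0.08]
s4 [0.08 0.07]
```

The far corner plate has not moved measurably (under 0.15 px), so the chest is level and steady at 19 N.

```bash
python3 -c "
from h import *
print(robot.sign_off())"
```

```text
the job is handed in; nothing more can be done
None
```

I handed the job in at 13.7 s with the wedge bearing under the short foot (gap about 7 mm), the chest level and steady, and the fingers still pressing the corner plate at about 19 N; no verdict came back.

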